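# Open the scrap well and rake the milk pods into it

### The job

Clear the left-over milk pods from the scrap station: first raise the steel lid off the waste well (its front lip stands out so that it can be caught from below and tipped over onto the back shelf, or lifted away) and leave it lying flat, clear of the opening. Then take the counter rake and sweep all five pods along the lane with it until they have dropped into the well, without touching a pod with the gripper, and lay the rake down on the worktop again, blade edge down. Leave the mug, jug, cup, plate and tea box where they stand.

Things in the scene. Friction and masses are not known exactly. Their poses are not given: they have to be found in the camera images.
- station: scrap station: fixed light wooden box, 220 (x) x 360 (y) mm. Origin under it at worktop height; x to its back, y to its left; spans x -130..90, y -170..190. Front left: clearing lane, floor z = 70, with 8 mm kerbs; front right: waste well under a steel lid; behind both a back shelf, x 0..90, top z = 78. Sizes of lane and well: see point lane_start and point well
- well (a point): centre of the waste well's rectangular opening, at lane height (70 mm); axes as the station. Opening 104 (x) x 120 (y) mm, steel pan floor 62 mm down. The lane's floor ends at its left edge with a straight drop. Sill round it at lane height, 10 mm wide in front, no kerb there
- lane_start (a point): on the lane floor, mid-way between its kerbs, 30 mm in from its open left end (no kerb at that end); axes as the station. Lane 100 mm wide (x) between the kerbs; it runs in -y for 190 mm from here to the well's edge, flat
- lid: loose steel lid on the well, 149 (x) x 136 (y) x 6 mm, 0.2 kg. Origin in the underside's centre, x to its back, z up when closed (underside at z = 70 mm, back edge 3 mm before the 8 mm step up to the back shelf). A collar under it, 6 mm deep, hangs in the well with 5 mm play, so it must be raised before it can move aside
- lid_lip (a point): middle of the lid's rolled front lip (8 mm thick, 136 wide), at its outermost edge, mid-thickness. Closed, the lip stands out 22 mm past the station's front face, with 68 mm of free height below it
- lid_mid (a point): centre of the lid
- rake: counter rake: upright black blade 84 wide, 8 thick, 44 mm high with its wooden back, standing on its lower edge; wooden grip 16 wide, 20 high, sloping down to a round end 158 mm behind the blade; 0.13 kg. Origin under the blade at its lower edge, x from grip to blade (its +x face, 4 mm before the origin, pushes), z up
- rake_grip (a point): point in the rake's grip, 45 mm behind the blade and 29 mm above the blade's lower edge, to be taken across its 16 mm width
- pod_1: milk portion pod, white plastic cone with a flat rim, 36 wide at the rim, 23 at the other end, 20 high, lying rim down on the lane at the start; origin in the middle of the rim side, z to the narrow end
- pod_2: milk portion pod, white plastic cone with a flat rim, 36 wide at the rim, 23 at the other end, 20 high, lying rim down on the lane at the start; origin in the middle of the rim side, z to the narrow end
- pod_3: milk portion pod, white plastic cone with a flat rim, 36 wide at the rim, 23 at the other end, 20 high, lying rim down on the lane at the start; origin in the middle of the rim side, z to the narrow end
- pod_4: milk portion pod, white plastic cone with a flat rim, 36 wide at the rim, 23 at the other end, 20 high, lying rim down on the lane at the start; origin in the middle of the rim side, z to the narrow end
- pod_5: milk portion pod, white plastic cone with a flat rim, 36 wide at the rim, 23 at the other end, 20 high, lying rim down on the lane at the start; origin in the middle of the rim side, z to the narrow end
- mug: bystander: wide white cup with a handle, 94x119x58, on the worktop; origin at its underside
- jug: bystander: small grey stoneware milk jug, 58x85x68, on the worktop; origin at its underside
- tea_box: bystander: upright card box of tea sachets, 60x58x122, on the worktop; origin at its underside
- side_plate: bystander: flat plate, 144x144x16, on the worktop; origin at its underside
- cup: bystander: slim white cup standing upside down on its rim, 58x76x61, on the worktop; origin at its underside

How it is judged:
By the outcome, as a careful person would: the job done as asked, in the order asked, and still so for the second after the job is handed in, with the robot touching nothing.
It also fails if it takes over 67 s, if anything falls off the work surface, if the arm or the gripper's body presses on something with over 40 N, if the wrist force passes 120 N, or if a joint passes its speed limit or range.

### The arm

A 7-joint arm with a two-finger parallel gripper is mounted at the origin on a cart in front of the work surface, level with it; the furniture and walls round the work are solid. World frame = base frame: x ahead of the robot, y to its left, z up, the work surface at z = 0. Lengths are in mm, angles in rad, forces in N, time in s.
With the tool pointing down it reaches from about 400 to 875 mm from the base axis. Payload 19.3 kg.
Tool frame: the origin (TCP) lies at the very end of the fingers, on their centre line; the grasp point (between the pads) lies 19 mm behind it (grip_point_offset is the z of the grasp point in the tool frame, in mm); z points along the fingers, y is the line along which they close (so a half turn about z gives the same grasp; the last joint's range is limited). The gripper opens to 85 mm and grips with 20 to 120 N. Pads are 22 mm wide; open, the fingers measure 114 mm over their backs; the gripper's body (76 mm by 85 mm) begins 54 mm behind the grasp point. The pads swing forward as they close: fully open they stand 13 mm farther back than shut.
Start: joints at [-1.373, 0.521, -0.036, 1.599, 0.021, 1.021, -0.113], TCP at [165.401, 602.708, 231.291] pointing down, gripper open.
Joint ranges: [-2.91, 2.91], [-0.3, 2.13], [-1.5, 1.42], [0.17, 2.43], [-1.26, 4.41], [0.16, 1.93], [-2.52, 2.52]. Speed limits (rad/s): [1.89, 1.89, 2.39, 2.39, 3.01, 3.01, 3.01].

### API

Orientations are given as a 3x3 rotation matrix whose columns are the frame's x, y, z axes.
In Python, from workcell import movep, movel, goto_joints, open_gripper, clamp, wait, inverse_kinematics, read_state, camera, PlanningError, finish_job, grip_point_offset gives the robot as it stands. Calls block until the motion is done:
- movep(position, orientation): joint-space move of the TCP to a pose.
- movel(position, frame=None, max_speed=150, guard=None): straight line of the TCP; frame=None keeps the orientation; max_speed is the mean speed in mm/s. With guard (N) it stops when the force on the tool has changed by that much, and returns True; else False.
- goto_joints(angles): joint-space move.
- open_gripper() and clamp(): open the fingers fully, or close them until they stop; the grip force is fixed at half the most.
- wait(seconds).
- inverse_kinematics(position, orientation): joint angles nearest the present ones, or None.
- read_state(): the state.
- camera(name): name is "side" or "top"; returns a dict with "image" (420x560x3 uint8, blue, green, red), "range_z" (420x560 float32, mm along the optical axis (not along the pixel's ray), 0 where there is no reading), "fx", "fy", "cx", "cy" (pixels), "cam_to_world" (4x4, takes a point from camera to world coordinates). Camera axes: x right, y up, looking along -z (the intrinsics and any distortion apply to the point x, -y, -z); pixel columns grow to the right and rows downward; lengths in mm; the calibration is good to about 2 mm. A picture is of the moment at which its call begins.
A pose or a line that the arm cannot do raises PlanningError and nothing moves.
- finish_job(): hands the job in; it is judged then, once.
The state is a dict: "time": time; "qpos": joint angles; "qvel": joint speeds; "joint_efforts": joint torques, N m; "eef_pos": TCP position; "tool_rot": TCP orientation; "ft_force": force on the tool from outside, world axes, zero at the start; "torque": the same for the moment, N m; "finger_gap": finger opening in mm; "gripper_force": force on a finger pad.
Only numpy, scipy, OpenCV 4.12 (cv2) and the standard library are available. Lean on these libraries where they do the work, as an engineer would, in place of code of your own. Each camera call takes 0.05 s, during which the arm holds its last target. There are 200 camera calls.

## Working session

There is one attempt and no reset: what is moved stays moved. The work goes in short steps, each a Python script; the robot and the scene stay as the last script left them, time stands still between calls to the robot, and variables do not carry over. Pictures are saved under pics/ and viewed, at most 10 in all, crops included, and the job is handed in when it is done.

```bash
mkdir -p pics; ls; cat > h.py <<'E'
import numpy as np, cv2
from workcell import *
def pts(c):
    """world xyz per pixel from depth"""
    z=c["range_z"].astype(float); v,u=np.mgrid[:z.shape[0],:z.shape[1]]
    P=np.stack([(u-c["cx"])/c["fx"]*z,-(v-c["cy"])/c["fy"]*z,-z,np.ones_like(z)],-1)@np.array(c["cam_to_world"]).T
    P[z==0]=np.nan
    return P[...,:3]
E
python3 - <<'E'
from h import *
for n in("top","side"):
    c=camera(n); cv2.imwrite(f"pics/{n}0.png",c["image"]); print(n,{k:c[k] for k in c if k not in("image","range_z")})
    np.savez(f"{n}0.npz",**{k:np.array(v) for k,v in c.items()})
s=read_state(); print(s["time"],s["tool_rot"],s["ft_force"],grip_point_offset)
E
```

```text
pics
top {'fx': 536.5597259608132, 'fy': 536.5597259608132, 'cx': 276.5980620050263, 'cy': 204.88159049873195, 'cam_to_world': array([[ 4.02085648e-01,  7.90985279e-01, -4.61160949e-01,
        -3.43544334e+02],
       [-9.15601753e-01,  3.46948242e-01, -2.03224867e-01,
        -3.15399483e+02],
       [-7.48897315e-04,  5.03953575e-01,  8.63730417e-01,
         1.74385595e+03],
       [ 0.00000000e+00,  0.00000000e+00,  0.00000000e+00,
         1.00000000e+00]])}
side {'fx': 449.45774007764805, 'fy': 449.45774007764805, 'cx': 282.84839490983984, 'cy': 207.93190006507294, 'cam_to_world': array([[-9.18949972e-01,  1.58223034e-01, -3.61242883e-01,
        -5.52691035e+01],
       [-3.93618659e-01, -4.24646471e-01,  8.15315722e-01,
         1.41045235e+03],
       [-2.43987882e-02,  8.91426299e-01,  4.52508401e-01,
         7.89460323e+02],
       [ 0.00000000e+00,  0.00000000e+00,  0.00000000e+00,
         1.00000000e+00]])}
0.1 [[-9.64353424e-01  2.64617534e-01 -1.85644948e-04]
 [ 2.64617585e-01  9.64352901e-01 -1.00843993e-03]
 [-8.78236443e-05 -1.02161742e-03 -9.99999474e-01]] [0.5573397  0.99390833 0.03336859] -18.700000000000003
```

View pics/top0.png

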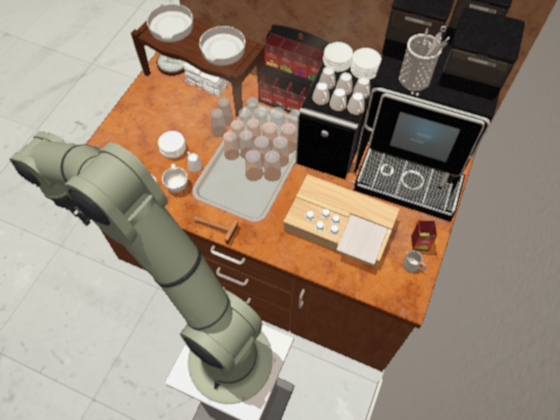

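View pics/side0.png

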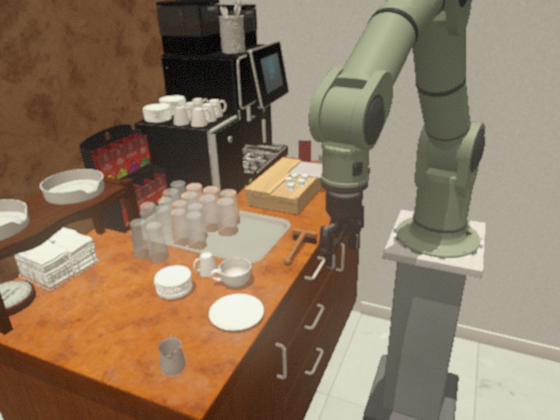

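The top view shows the station at about (285–398, 178–265), with the lid at (340–390, 215–262) and the pods at about (310–335, 212–230). The rake is at (195–238, 218–240) and the tea box and jug or cup at (424,235) and (413,262). The side view shows the rake at about (300,243).

```bash
python3 - <<'E'
from h import *
c=dict(np.load("top0.npz")); P=pts(c); I=c["image"]
hsv=cv2.cvtColor(I,cv2.COLOR_BGR2HSV)
Z=P[...,2]
roi=np.zeros(Z.shape,bool); roi[170:275,275:405]=1
# station mask by height
m=roi&(Z>60)&(Z<90); m8=cv2.morphologyEx(m.astype(np.uint8),cv2.MORPH_OPEN,np.ones((3,3)))
n,l,st,_=cv2.connectedComponentsWithStats(m8); k=1+np.argmax(st[1:,4]); m=l==k
q=P[m]; print("station rect",cv2.minAreaRect(q[:,:2].astype(np.float32)),len(q)); 
print(cv2.boxPoints(cv2.minAreaRect(q[:,:2].astype(np.float32))))
print("z pct",np.percentile(q[:,2],[5,25,50,75,95]))
wt=P[275:290,240:260].reshape(-1,3); print("worktop z",np.nanmedian(wt[:,2]))
for p in[(365,240),(320,195),(300,215),(350,190),(310,215),(335,228),(215,225),(232,235),(424,230),(413,262)]:
    print(p,P[p[1],p[0]].round(0),hsv[p[1],p[0]])
cr=cv2.resize(I[165:280,180:440],None,fx=3,fy=3,interpolation=cv2.INTER_CUBIC); cv2.imwrite("pics/crop.png",cr)
E
```

```text
station rect ((594.5485229492188, -149.54818725585938), (360.5289001464844, 255.51596069335938), 88.89042663574219) 5624
[[ 463.3238   -327.30487 ]
 [ 718.7918   -332.2528  ]
 [ 725.77325    28.208496]
 [ 470.30524    33.156433]]
z pct [66.09138083 71.7609793  75.7553551  79.22242239 84.31427348]
worktop z -317.10658334883556
(365, 240) [ 539. -260.   80.] [ 16  24 225]
(320, 195) [645. -52.  82.] [ 17  94 238]
(300, 215) [541. -17.  79.] [ 17  97 229]
(350, 190) [ 714. -143.   74.] [ 16 108 224]
(310, 215) [551. -50.  87.] [ 34   8 244]
(335, 228) [ 533. -150.   95.] [ 38   8 246]
(215, 225) [402. 256.  37.] [ 13 141 185]
(232, 235) [405. 192.   3.] [ 10 177  88]
(424, 230) [ 684. -439.   38.] [178 182  80]
(413, 262) [ 564. -441.    6.] [ 17  27 239]
```

View pics/crop.png

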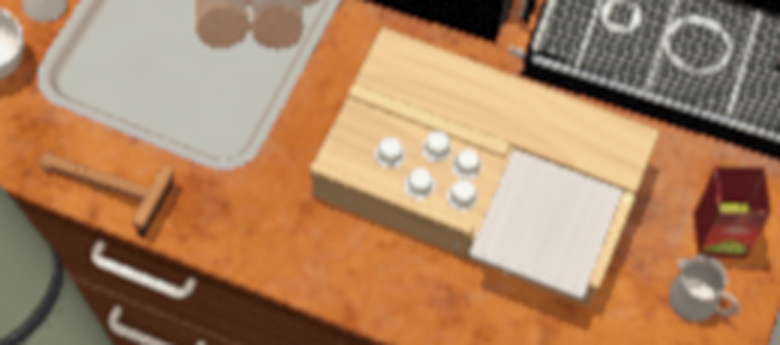

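The crop shows the lid at crop (470–620, 150–297), the lane with five pods around (380–480, 135–205), and the rake head at (135–172, 168–235) with its grip end at (45,160). Next I take precise fits.

```bash
cat >> h.py <<'E'
def ray(c,uv,z):
    """pixels -> world points on plane z"""
    uv=np.atleast_2d(uv).astype(float); T=np.array(c["cam_to_world"])
    d=np.stack([(uv[:,0]-c["cx"])/c["fx"],-(uv[:,1]-c["cy"])/c["fy"],-np.ones(len(uv))],1)@T[:3,:3].T
    o=T[:3,3]; return o+d*((z-o[2])/d[:,2])[:,None]
def mask_rect(c,m,z):
    p=np.argwhere(m)[:,::-1]; w=ray(c,p,z)[:,:2].astype(np.float32)
    return cv2.minAreaRect(w),cv2.boxPoints(cv2.minAreaRect(w))
E
python3 - <<'E'
from h import *
c=dict(np.load("top0.npz")); P=pts(c); I=c["image"]; Z=P[...,2]
hsv=cv2.cvtColor(I,cv2.COLOR_BGR2HSV); H,S,V=cv2.split(hsv)
roi=np.zeros(Z.shape,bool); roi[170:275,275:402]=1
m=(roi&(S<60)&(V>170)).astype(np.uint8)
n,l,st,ce=cv2.connectedComponentsWithStats(m)
for i in range(1,n):
    if st[i,4]>1000: r=mask_rect(c,l==i,76); print("lid",r[0],"\n",r[1].round(0),st[i])
    elif st[i,4]>8: print("pod?",ce[i].round(1),st[i,4],ray(c,ce[i],88)[0].round(0))
# wood edges: top surfaces mask bright wood
w=(roi&(S>60)&(S<150)&(H>12)&(H<25)&(V>195)|(l>0)).astype(np.uint8); w=cv2.morphologyEx(w,cv2.MORPH_OPEN,np.ones((3,3)))
r=mask_rect(c,w>0,76); print("wood top",r[0],"\n",r[1].round(0))
# rake by height
R=np.zeros_like(roi); R[208:250,185:245]=1
for lo,hi in((12,70),(36,60)):
    m=(R&(Z>lo)&(Z<hi)).astype(np.uint8); m=cv2.morphologyEx(m,cv2.MORPH_OPEN,np.ones((2,2)))
    n,l,st,ce=cv2.connectedComponentsWithStats(m); k=1+np.argmax(st[1:,4]); print("rake",lo,st[k],mask_rect(c,l==k,40))
cv2.imwrite("pics/rk.png",cv2.resize(I[205:250,180:245],None,fx=10,fy=10,interpolation=cv2.INTER_CUBIC))
# height map behind station, y -170..-330
for x in range(680,800,12):
    print(x,[int(np.nanmax(Z[(abs(P[...,0]-x)<6)&(abs(P[...,1]-y)<10)],initial=-99)) for y in range(40,-440,-30)])
s=dict(np.load("side0.npz")); Q=pts(s)
E
```

```text
pod? [280.6 180.7] 165 [640. 102.  88.]
pod? [359.8 175.2] 12 [ 780. -156.   88.]
pod? [386.9 172.4] 33 [ 832. -244.   88.]
pod? [325.1 213.4] 76 [578. -97.  88.]
pod? [309.5 215.4] 79 [548. -50.  88.]
pod? [334.4 224.2] 151 [ 550. -142.   88.]
lid ((542.9004516601562, -248.6125030517578), (137.2700653076172, 151.7254180908203), 89.93876647949219) 
 [[ 467. -317.]
 [ 619. -317.]
 [ 619. -180.]
 [ 467. -180.]] [ 337  215   51   49 1546]
pod? [319.4 225.8] 81 [523. -97.  88.]
wood top ((592.7408447265625, -104.77200317382812), (457.2976989746094, 249.369384765625), 89.52679443359375) 
 [[ 466. -332.]
 [ 716. -334.]
 [ 719.  123.]
 [ 470.  125.]]
rake 12 [194 216  45  28 318] (((413.6018371582031, 250.40988159179688), (163.0917510986328, 90.47366333007812), 78.07926177978516), array([[352.49658, 179.96666],
       [441.0191 , 161.27856],
       [474.7071 , 320.8531 ],
       [386.18457, 339.5412 ]], dtype=float32))
rake 36 [223 221  16  20 115] (((403.9892883300781, 202.515380859375), (40.830177307128906, 86.05516052246094), 89.7466812133789), array([[360.87186, 182.29073],
       [446.
[... 155 characters left out ...]
, 7, 94]
692 [4, 83, 85, 82, 85, 86, 83, 84, 84, 86, 83, 88, 85, 6, 9, 3]
704 [4, 87, 86, 84, 81, 81, 83, 82, 88, 86, 83, 82, 83, 7, 7, 8]
716 [11, 83, 79, 78, 82, 79, 79, 367, 396, 372, 362, 358, 348, 352, 8, 9]
728 [2, -99, -99, -99, -99, -99, 62, 451, 452, 445, 454, 430, 413, 412, 422, 401]
740 [6, -99, -99, -99, -99, -99, -99, 513, 528, 505, 495, 492, 501, 490, 480, 474]
752 [10, -99, -99, 13, -99, -99, 67, 557, 558, 559, 558, 558, 564, 558, 542, 540]
764 [7, 6, 7, 4, 0, 6, 69, 556, 557, 559, 558, 561, 559, 560, 558, 559]
776 [314, 309, 314, 289, 313, 142, 74, 551, 547, 553, 553, 555, 555, 556, 557, 557]
788 [323, 324, 325, 319, 314, 317, 534, 540, 544, 544, 546, 547, 545, 546, 547, 546]
```

View pics/rk.png

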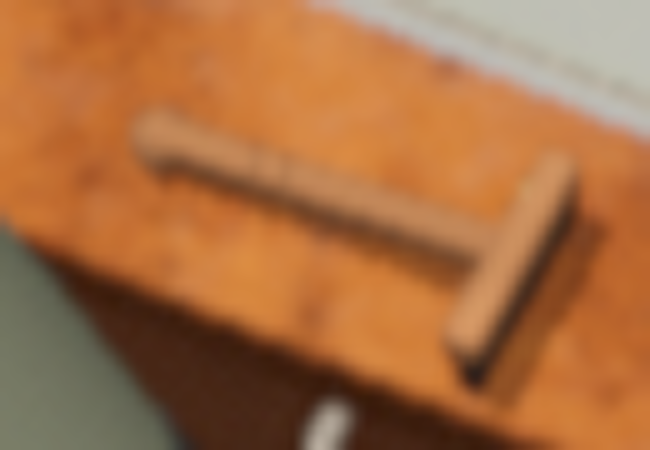

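The zoomed picture shows the rake head's top face running from about zoom (560,165) to (465,345). The grip runs from (480,240) to its round end at (155,140).

```bash
python3 - <<'E'
from h import *
c=dict(np.load("top0.npz")); P=pts(c); Z=P[...,2]
f=lambda x,y:(180+x/10-.5+.05,205+y/10-.5+.05)
A=ray(c,[f(555,158),f(460,345)],44); print("head ends",A.round(1),np.linalg.norm(A[0]-A[1]))
G=ray(c,[f(470,240),f(300,185)],38); print("grip",G.round(1)); print("end",ray(c,f(150,138),15).round(1))
# side camera check: crop
s=dict(np.load("side0.npz")); cv2.imwrite("pics/s_rk.png",cv2.resize(s["image"][150:270,230:340],None,fx=5,fy=5,interpolation=cv2.INTER_CUBIC))
# lane profile
for x in range(486,640,4):
    k=(abs(P[...,0]-x)<3)&(P[...,1]<20)&(P[...,1]>-30)&(Z>40)&(Z<120); print(x,round(float(np.median(Z[k])),1),k.sum(),end=" | ")
print("\ntray px",[P[v,u].round(0) for u,v in((390,195),(400,185),(420,200),(370,170))])
# IK at lip for several pitches (angle below horizontal), fingers along +x, tool y vertical
for yaw in(0,-.3,-.5):
  for pitch in(0,15,25,35,45,60,90,110,130):
    a=np.radians(pitch); z=np.array([np.cos(a)*np.cos(yaw),np.cos(a)*np.sin(yaw),-np.sin(a)])
    x=np.array([-np.sin(yaw),np.cos(yaw),0]); 
    o=[]
    for sg in(1,-1):
        R=np.stack([sg*x,np.cross(z,sg*x),z],1)
        q=inverse_kinematics(np.array([480,-248,73.]),R); q2=inverse_kinematics(np.array([618,-248,240.]),R); o+=[q is not None,q2 is not None]
    print(yaw,pitch,o)
E
```

```text
head ends [[444.7 195.8  44. ]
 [363.4 193.6  44. ]] 81.2970079598666
grip [[405.1 210.9  38. ]
 [400.5 277.1  38. ]]
end [[405.8 344.6  15. ]]
486 nan 0 | 490 71.5 2 | 494 66.8 42 | 498 67.1 61 | 502 78.8 26 | 506 78.2 12 | 510 72.6 10 | 514 71.3 21 | 518 69.7 18 | 522 69.5 21 | 526 70.4 16 | 530 67.9 21 | 534 70.0 21 | 538 70.4 27 | 542 71.2 22 | 546 70.2 22 | 550 70.4 22 | 554 70.4 21 | 558 69.4 18 | 562 69.3 18 | 566 70.0 16 | 570 68.8 22 | 574 68.1 24 | 578 69.2 23 | 582 69.7 22 | 586 71.1 20 | 590 70.4 20 | 594 72.1 18 | 598 71.1 19 | 602 71.2 17 | 606 71.2 28 | 610 76.1 28 | 614 76.7 24 | 618 76.9 19 | 622 77.8 22 | 626 76.9 17 | 630 77.9 24 | 634 77.5 23 | 638 77.8 17 | 
tray px [array([ 754., -284.,   71.]), array([ 844., -304.,   22.]), array([ 807., -392.,   26.]), array([ 832., -181.,   67.])]
0 0 [True, True, True, True]
0 15 [False, True, True, True]
0 25 [False, True, False, True]
0 35 [False, True, False, True]
0 45 [True, True, True, True]
0 60 [True, True, True, True]
0 90 [True, True, True, True]
0 110 [True, True, True, True]
0 130 [True, False, True, False]
-0.3 0 [False, True, False, True]
-0.3 15 [False, True, False, True]
-0.3 25 [False, True, False, True]
-0.3 35 [False, True, False, True]
-0.3 45 [False, True, False, True]
-0.3 60 [True, True, True, True]
-0.3 90 [True, True, True, True]
-0.3 110 [True, True, True, True]
-0.3 130 [True, False, True, False]
-0.5 0 [False, True, False, True]
-0.5 15 [False, True, False, True]
-0.5 25 [False, True, False, True]
-0.5 35 [False, True, False, True]
-0.5 45 [False, True, False, True]
-0.5 60 [True, True, True, True]
-0.5 90 [True, True, True, True]
-0.5 110 [True, True, True, True]
-0.5 130 [True, False, True, False]
  return _methods._mean(a, axis=axis, dtype=dtype,
  ret = ret.dtype.type(ret / rcount)
```

View pics/s_rk.png

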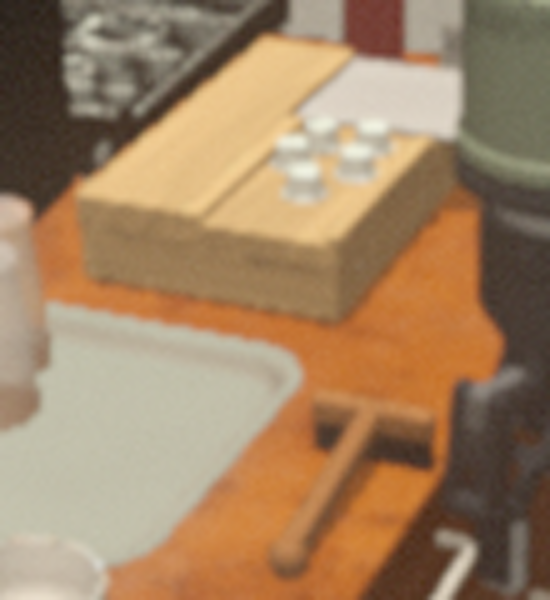

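In the side crop, the rake stands blade-down and the lid and pods are as expected. The lane kerb edges are at x≈508 and 608. Next I check the free worktop area for the lid and IK along a hook, lift and lay-down path at 45° pitch.

```bash
cat >> h.py <<'E'
def rot(pitch,yaw=0,sg=1):
    a=np.radians(pitch); w=np.radians(yaw)
    z=np.array([np.cos(a)*np.cos(w),np.cos(a)*np.sin(w),-np.sin(a)]); x=sg*np.array([-np.sin(w),np.cos(w),0])
    return np.stack([x,np.cross(z,x),z],1)
E
python3 - <<'E'
from h import *
c=dict(np.load("top0.npz")); P=pts(c); Z=P[...,2]
print("max height map (x rows; y from 200 to -560)")
for x in range(340,560,20): print(x,[int(np.nanmax(Z[(abs(P[...,0]-x)<10)&(abs(P[...,1]-y)<10)],initial=-999)) for y in range(200,-600,-40)])
print("right low",[int(np.nanmin(Z[(abs(P[...,0]-x)<10)&(abs(P[...,1]-y)<10)],initial=999)) for x in(380,440,500) for y in(-320,-380,-440,-500)])
q=lambda p,R:inverse_kinematics(np.array(p,float),R)
for sg in(1,-1):
  for p in([430,-248,66],[517,-248,66],[517,-248,80],[540,-248,155],[563,-248,230]): 
    j=q(p,rot(45,0,sg)); print(sg,p,None if j is None else np.round(j,2))
  for yaw in(0,-20,-40,-60):
    for pitch in(15,20,30,45): print(sg,yaw,pitch,[q([500,-380,h],rot(pitch,yaw,sg)) is not None for h in(45,150)],end=" ")
    print()
E
```

```text
max height map (x rows; y from 200 to -560)
340 [-81, -79, -999, -999, -999, -999, -999, -859, -856, -837, -852, -842, -847, -849, -843, -838, -849, -841, -768, -999]
360 [53, 15, 8, 9, 8, 7, 9, 8, 10, 10, 6, 10, 6, 7, 14, 7, 10, 8, 5, -999]
380 [54, 8, 8, 12, 11, 8, 9, 10, 9, 5, 8, 10, 10, 8, 10, 12, 9, 7, 10, -999]
400 [52, 7, 10, 8, 9, 5, 7, 11, 13, 7, 8, 7, 8, 8, 8, 10, 7, 10, 6, -999]
420 [53, 7, 5, 9, 9, 7, 7, 10, 7, 6, 9, 7, 9, 13, 6, 8, 7, 9, 12, -999]
440 [48, 9, 10, 4, 10, 10, 8, 8, 11, 9, 10, 12, 11, 6, 5, 6, 9, 6, 6, -999]
460 [5, 12, 7, 9, 9, 8, 5, 12, 8, 3, 83, 82, 84, 7, 9, 10, 11, 7, 10, -999]
480 [31, 31, 28, 4, 7, 11, 5, 8, 5, 77, 83, 85, 84, 81, 12, 9, 10, 9, 7, -999]
500 [17, 20, 27, 6, 74, 86, 85, 87, 84, 82, 85, 83, 85, 84, 10, 7, 9, 9, 7, -999]
520 [14, 16, 27, 9, 70, 78, 79, 95, 77, 94, 85, 88, 85, 82, 8, 11, 72, 8, 7, -999]
540 [10, 12, 32, 5, 65, 77, 99, 96, 78, 95, 85, 84, 85, 83, 11, 74, 60, 63, 9, -999]
right low [-877, -872, -871, -869, -9, -8, -5, -4, -7, -12, -6, -9]
1 [430, -248, 66] None
1 [517, -248, 66] [ 1.37  1.   -1.07  2.33  2.62  0.54 -1.73]
1
[... 480 characters left out ...]
True, True] 1 -60 30 [True, True] 1 -60 45 [True, True] 
-1 [430, -248, 66] None
-1 [517, -248, 66] [ 0.83  0.73 -0.33  2.35  3.54  0.6   0.24]
-1 [517, -248, 80] [ 0.82  0.69 -0.32  2.35  3.57  0.58  0.19]
-1 [540, -248, 155] [ 0.82  0.52 -0.36  2.29  3.73  0.39 -0.07]
-1 [563, -248, 230] [ 1.43  0.65 -1.24  2.18  1.8   0.27  1.95]
-1 0 15 [True, True] -1 0 20 [True, True] -1 0 30 [True, True] -1 0 45 [True, True] 
-1 -20 15 [True, True] -1 -20 20 [True, True] -1 -20 30 [True, True] -1 -20 45 [True, True] 
-1 -40 15 [True, False] -1 -40 20 [True, False] -1 -40 30 [True, False] -1 -40 45 [True, True] 
-1 -60 15 [True, True] -1 -60 20 [True, True] -1 -60 30 [True, True] -1 -60 45 [True, True]
```

```bash
python3 - <<'E'
from h import *
R=rot(45,0,-1)
movep(np.array([500,-248,170.]),R); print(read_state()["time"],read_state()["qpos"].round(2) if hasattr(read_state()["qpos"],"round") else read_state()["qpos"])
movel([500,-248,66.]); s=read_state(); print(s["time"],s["eef_pos"],np.round(s["qpos"],2),np.round(s["ft_force"],1))
c=camera("side"); t=camera("top")
a=cv2.resize(c["image"][60:230,240:480],(720,510)); cv2.imwrite("pics/a1.png",a)
E
```

```text
3.9333 [ 1.41  0.64 -1.06  2.34  2.72  0.27  1.1 ]
4.775 [ 500.26024823 -247.94715088   66.59369601] [ 1.33  0.93 -0.96  2.36  2.83  0.52  1.17] [-0.1  0.5 -0.3]
```

View pics/a1.png

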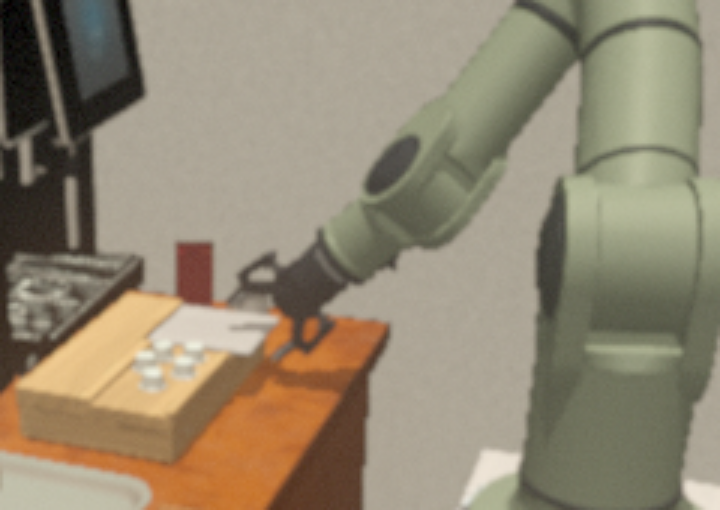

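The straddle is as planned: the lower finger's tip is in front of and below the lip (crop 280,355), and the upper finger is over the lid (240,295). Next I hook, lift on an arc and clamp.

```bash
python3 - <<'E'
from h import *
def f(): s=read_state(); return round(s["time"],2),np.round(s["eef_pos"],0),np.round(s["ft_force"],1),round(s["finger_gap"],1)
print(movel([517,-248,66.],guard=25),f())
print(movel([517,-248,76.],guard=25),f())
for ph in(8,16,24,31):
    a=np.radians(ph); p=[618-150*np.cos(a)+49,-248,69+150*np.sin(a)+8.5]
    print(ph,movel(p,guard=30),f())
c=camera("side"); cv2.imwrite("pics/a2.png",np.vstack([cv2.resize(c["image"][100:220,260:420],(640,480))]))
E
```

```text
False (5.14, array([ 518., -248.,   67.]), array([-0.5,  0.2,  0.3]), 85.3)
False (5.39, array([ 517., -248.,   76.]), array([-0.1, -0.9, -0.8]), 85.1)
8 False (5.69, array([ 518., -248.,   99.]), array([ 0.3, -0.3, -0.2]), 85.1)
16 False (5.98, array([ 523., -248.,  119.]), array([ 0.1, -0.3, -1.5]), 85.3)
24 False (6.28, array([ 530., -248.,  138.]), array([-0.3,  0.3, -1. ]), 85.4)
31 False (6.55, array([ 538., -248.,  154.]), array([ 0.2, -0.2, -1. ]), 85.3)
```

View pics/a2.png

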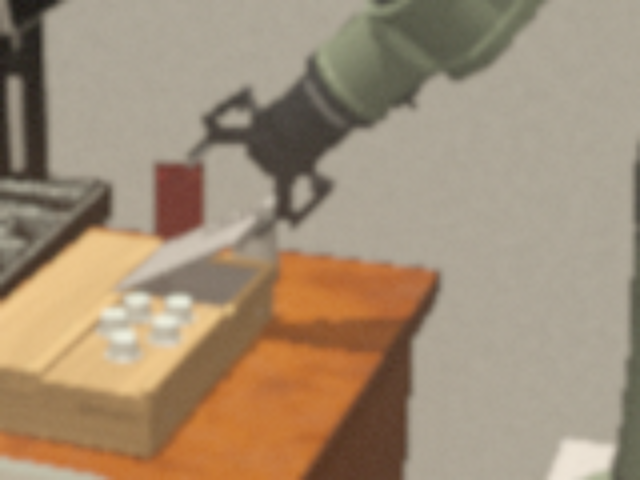

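The lid is lifted by about 25° and rests on the lower finger near its tip (270,205). I go a little deeper, then clamp.

```bash
python3 - <<'E'
from h import *
def f(): s=read_state(); return round(s["time"],2),np.round(s["eef_pos"],0),np.round(s["ft_force"],1),round(s["finger_gap"],1),np.round(s["gripper_force"],1)
print(movel([549,-248,145.],guard=30),f())
clamp(); print(f())
c=camera("side"); cv2.imwrite("pics/a3.png",cv2.resize(c["image"][100:220,260:420],(640,480)))
E
```

```text
False (6.85, array([ 549., -247.,  144.]), array([-0.8,  0.4, -0.7]), 85.3, np.float64(0.4))
(7.56, array([ 547., -248.,  144.]), array([-10.4,  -1.4,  -5.6]), 10.7, np.float64(58.3))
```

View pics/a3.png

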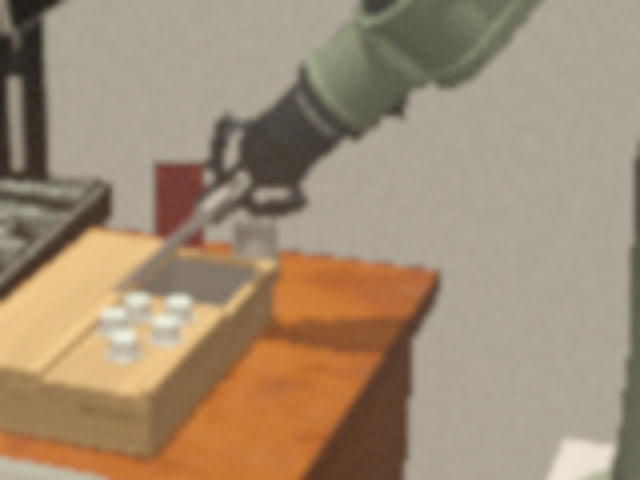

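The lid is clamped and lined up with the fingers (gap 10.7 mm), with the lip about 55 mm behind the tips. I check IK for lifting it and carrying it to the free worktop at front right.

```bash
python3 - <<'E'
from h import *
def f(): s=read_state(); return round(s["time"],2),np.round(s["eef_pos"],0),np.round(s["qpos"],2),round(s["finger_gap"],1)
q=lambda p,*r:(lambda j:None if j is None else np.round(j,2))(inverse_kinematics(np.array(p,float),rot(*r)))
try:
    movel([545,-248,200.],guard=60); print(f())
    movel([540,-250,260.]); print(f())
except PlanningError as e: print("PE",e,f())
for yaw in(-30,-45,-60,-90):
  for p in(30,35,45,55): print(yaw,p,"hi",q([480,-330,260],p,yaw,-1),"lo",q([428,-430,62],p,yaw,-1))
E
```

```text
(8.12, array([ 545., -248.,  200.]), array([ 1.3 ,  0.58, -1.  ,  2.24,  2.61,  0.18,  1.12]), 10.0)
PE the arm cannot follow that straight line within its joint ranges (8.12, array([ 545., -248.,  200.]), array([ 1.3 ,  0.58, -1.  ,  2.24,  2.61,  0.18,  1.12]), 10.0)
-30 30 hi None lo [ 1.68  1.25 -1.06  2.39  2.99  1.    1.19]
-30 35 hi [ 1.48  0.49 -1.22  2.41  2.4   0.67  0.9 ] lo [ 1.64  1.16 -1.06  2.37  2.86  0.92  1.17]
-30 45 hi [ 1.22  0.29 -0.84  2.3   2.15  0.29  1.03] lo [ 1.51  0.94 -0.93  2.31  2.66  0.68  1.1 ]
-30 55 hi [ 1.09  0.26 -0.7   2.17  0.94  0.25  2.23] lo [ 1.29  0.75 -0.69  2.22  2.47  0.39  1.07]
-45 30 hi None lo [ 1.42  1.22 -1.    2.43  2.81  1.4   0.93]
-45 35 hi [ 1.21  0.47 -1.15  2.4   2.08  0.94  0.83] lo [ 1.41  1.12 -1.    2.41  2.68  1.27  0.92]
-45 45 hi [ 1.05  0.3  -0.85  2.29  1.78  0.56  1.08] lo [ 1.34  0.92 -0.92  2.34  2.46  0.95  0.9 ]
-45 55 hi [ 0.88  0.25 -0.59  2.17  1.14  0.43  1.71] lo [ 1.16  0.73 -0.67  2.24  2.26  0.57  0.93]
-60 30 hi [ 0.94  0.56 -1.08  2.36  1.88  1.32  0.67] lo [ 1.31  1.35 -1.17  2.39  2.57  1.76  0.92]
-60 35 hi [ 0.94  0.48 -1.03  2.32  1.79  1.15  0.76] lo [ 1.19  1.1  -0.97  2.37  2.42  1.49  0.69]
-60 45 hi [ 0.91  0.35 -0.86  2.23  1.54  0.85  1.01] lo [ 1.16  0.91 -0.88  2.31  2.23  1.12  0.72]
-60 55 hi [ 0.81  0.29 -0.65  2.12  1.15  0.68  1.42] lo [ 1.04  0.73 -0.65  2.22  2.02  0.72  0.82]
-90 30 hi [ 0.61  0.65 -0.87  2.05  1.45  1.6   0.57] lo [ 0.94  1.19 -1.    2.12  1.97  1.85  0.42]
-90 35 hi [ 0.63  0.59 -0.84  2.03  1.38  1.49  0.64] lo [ 0.9   1.07 -0.9   2.13  1.87  1.63  0.41]
-90 45 hi [ 0.67  0.5  -0.77  1.99  1.23  1.28  0.81] lo [ 0.93  0.93 -0.84  2.1   1.75  1.34  0.51]
-90 55 hi [ 0.68  0.43 -0.66  1.93  1.02  1.11  1.04] lo [ 0.88  0.79 -0.66  2.06  1.56  0.99  0.67]
```

```bash
python3 - <<'E'
from h import *
def f(): s=read_state(); return round(s["time"],2),np.round(s["eef_pos"],0),np.round(s["ft_force"],1),round(s["finger_gap"],1)
movep(np.array([490,-320,270.]),rot(50,-45,-1)); print(f())
movep(np.array([428,-430,180.]),rot(35,-90,-1)); print(f())
movel([428,-430,90.]); print(f())
print(movel([428,-430,52.],max_speed=60,guard=6),f())
for n in("side","top"):
    c=camera(n); im=c["image"]; 
    if n=="top": cv2.imwrite("pics/b1.png",cv2.resize(im[170:320,280:480],(800,600)))
E
```

```text
(9.27, array([ 490., -320.,  269.]), array([-0.6,  0.5, -1.2]), 10.0)
(10.16, array([ 428., -430.,  180.]), array([-0.4,  0.4, -2.2]), 10.4)
(10.91, array([ 428., -430.,   91.]), array([-0.4, -0. , -1.8]), 10.0)
True (11.47, array([ 428., -430.,   55.]), array([ 1.6, -2.7,  4.5]), 9.9)
```

View pics/b1.png

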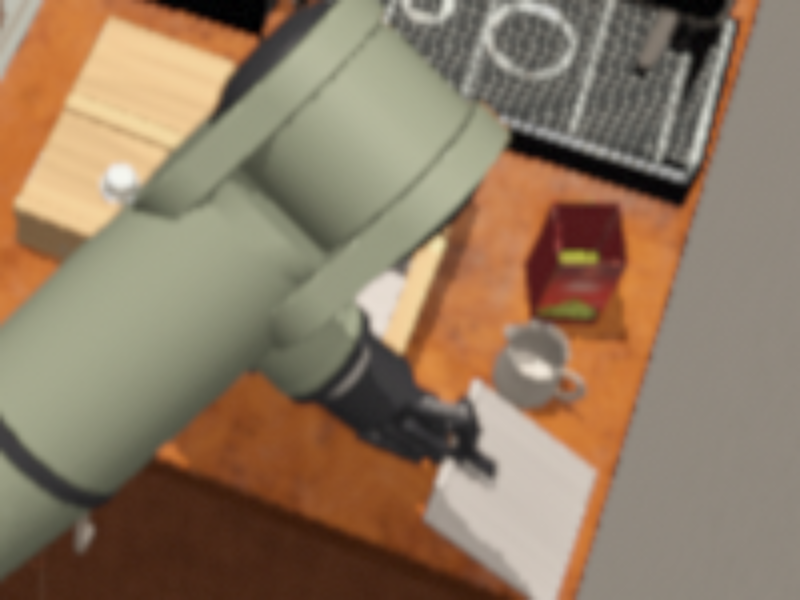

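The lid's far edge is on the worktop and it clears the jug, but it is near the right edge. I shift it 25 mm to +y, then release.

```bash
python3 - <<'E'
from h import *
def f(): s=read_state(); return round(s["time"],2),np.round(s["eef_pos"],0),np.round(s["ft_force"],1),round(s["finger_gap"],1)
movel([426,-430,66.]); movel([426,-405,66.]); print(movel([426,-405,52.],max_speed=60,guard=5),f())
open_gripper(); print(f())
a=rot(35,-90,-1)[:,2]; p=read_state()["eef_pos"]
movel(p-a*50,max_speed=120); print(f())
movel(p-a*120,max_speed=200); print(f())
c=camera("top"); np.savez("t2.npz",**{k:np.array(v) for k,v in c.items()}); cv2.imwrite("pics/b2.png",np.vstack([cv2.resize(c["image"][170:320,280:480],(800,600))]))
E
```

```text
True (12.38, array([ 426., -406.,   55.]), array([ 0.6, -2.9,  1.8]), 10.1)
(13.1, array([ 426., -405.,   56.]), array([ 0.4,  0.6, -1.1]), 85.2)
(13.67, array([ 426., -364.,   85.]), array([-0.1, -0.3,  0.5]), 85.8)
(14.17, array([ 426., -307.,  125.]), array([ 0.5,  0.4, -0.6]), 85.8)
```

View pics/b2.png

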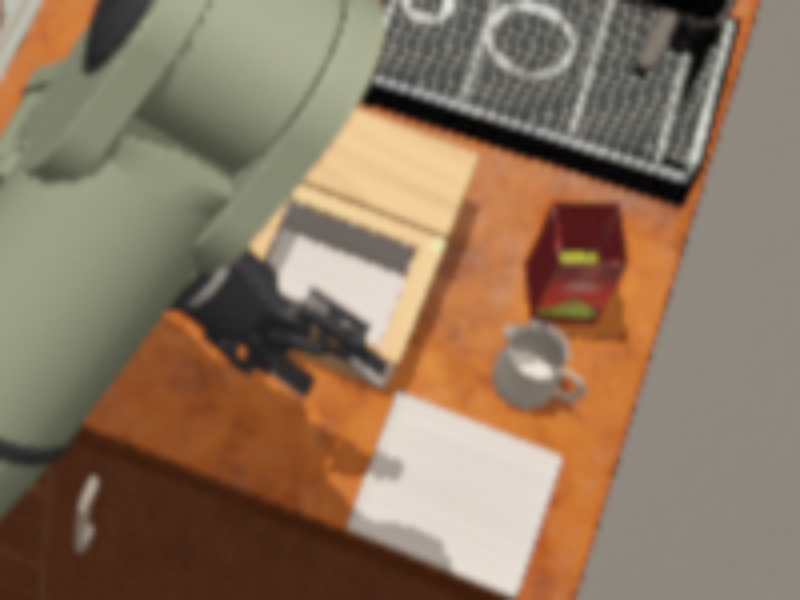

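The lid lies flat on the worktop at front right, at crop (350–560, 393–597), clear of the jug and station, and the well is open. Now the rake.

```bash
cat >> h.py <<'E'
Rk=np.array([[0,1,0],[1,0,0],[0,0,-1.]])   # tool down, fingers close along world x
def f(): s=read_state(); return round(s["time"],2),np.round(s["eef_pos"],1),np.round(s["ft_force"],1),round(s["finger_gap"],1),np.round(s["qpos"],2)
E
python3 - <<'E'
from h import *
movel(read_state()["eef_pos"]+np.array([0,40,90.]),max_speed=250)
best=[]
for s in(1,-1):
    R=Rk*np.array([s,s,1.]); print(s,[np.round(j,2) if (j:=inverse_kinematics(np.array(p,float),R)) is not None else None for p in([404,240,10],[557,53,82],[557,-135,82])])
R=Rk
movep(np.array([404,240,110.]),R); print(f())
c=camera("top"); P=pts(c); Z=P[...,2]; m=(P[...,0]>350)&(P[...,0]<455)&(P[...,1]>165)&(P[...,1]<225)&(Z>34)&(Z<60)
print("head",m.sum(),np.nanmedian(P[m],0).round(0) if m.any() else None)
print(movel([404,240,11.],max_speed=120,guard=8),f())
clamp(); print(f())
movel([404,240,170.],max_speed=200); print(f())
E
```

```text
1 [array([-0.25,  0.72, -0.54,  2.12,  0.77,  0.51, -1.38]), array([ 0.27,  0.71, -0.66,  1.87,  0.6 ,  0.78, -0.73]), array([ 0.59,  0.72, -0.66,  1.83,  0.6 ,  0.8 , -0.38])]
-1 [array([ 0.18,  1.06, -1.22,  2.1 ,  1.25,  1.04,  1.4 ]), array([ 0.49,  0.86, -1.05,  1.85,  0.9 ,  0.99,  2.18]), array([ 0.92,  1.03, -1.28,  1.81,  1.08,  1.2 ,  2.42])]
(16.58, array([404.1, 239.2, 109.7]), array([-0.2, -0.1,  0.3]), 85.3, array([-0.13,  0.55, -0.69,  2.08,  0.54,  0.7 , -1.18]))
head 0 None
False (17.61, array([404.3, 240.2,  11.5]), array([-0.3,  0.8,  0.7]), 85.2, array([-0.27,  0.71, -0.52,  2.12,  0.75,  0.5 , -1.36]))
(18.25, array([404.2, 240. ,  11.2]), array([-0.6, -0.3,  5.6]), 15.1, array([-0.27,  0.71, -0.52,  2.12,  0.75,  0.5 , -1.36]))
(19.19, array([403.6, 239.6, 169.1]), array([-1.1,  0.2, -1.4]), 15.2, array([-0.06,  0.46, -0.77,  2.03,  0.43,  0.82, -1.08]))
```

The grip is good: gap 15 mm and the weight is felt. I check the held rake's geometry from depth, then re-check the lane and pods before entering.

```bash
python3 - <<'E'
from h import *
movep(np.array([520,85,190.]),Rk); e=read_state()["eef_pos"]; print(f())
for n in("side","top"):
    c=camera(n); np.savez(n+"3.npz",**{k:np.array(v) for k,v in c.items()}); P=pts(c)-e
    # relative to TCP: blade expected y~-45, x +-42, z -11..+33
    m=(abs(P[...,0])<60)&(P[...,1]<-32)&(P[...,1]>-70)&(P[...,2]>-25)&(P[...,2]<45)
    q=P[m]; print(n,len(q))
    if len(q)>20:
        print(np.percentile(q,[3,50,97],axis=0).round(0))
        for lo in(-55,-35,-15,5,25): 
            k=(q[:,0]>lo)&(q[:,0]<lo+20); print(lo,k.sum(),np.median(q[k],0).round(1) if k.any() else "")
c=dict(np.load("top3.npz")); P=pts(c); Z=P[...,2]
m=(P[...,0]>500)&(P[...,0]<612)&(P[...,1]>-190)&(P[...,1]<-20)&(Z>84)&(Z<105)
print("pods y/x range",np.percentile(P[m][:,:2],[1,99],axis=0).round(0),m.sum())
c=dict(np.load("side3.npz")); P=pts(c); Z=P[...,2]
print("side profile",end=" ")
for x in range(484,624,4):
    k=(abs(P[...,0]-x)<3)&(P[...,1]<20)&(P[...,1]>-30)&(Z>40)&(Z<120); print(x,round(float(np.median(Z[k])),1) if k.any() else None,end="|")
E
```

```text
(19.99, array([519.5,  85.2, 189.2]), array([-0.3,  0.5, -1.6]), 15.3, array([ 0.27,  0.51, -0.74,  1.87,  0.42,  0.92, -0.66]))
side 125
[[-41. -48.  -6.]
 [-23. -41.  16.]
 [ 22. -34.  35.]]
-55 24 [-38.6 -41.9  22.4]
-35 63 [-25.  -40.5  14. ]
-15 25 [-10.2 -40.8   7.8]
5 11 [ 20.4 -39.1  32.7]
25 2 [ 26.5 -44.6  31.4]
top 0
pods y/x range [[ 515. -158.]
 [ 606.  -82.]] 174
side profile 484 None|488 None|492 None|496 68.6|500 63.5|504 80.0|508 80.5|512 None|516 72.6|520 73.4|524 71.6|528 72.4|532 73.1|536 72.9|540 74.2|544 72.5|548 73.4|552 73.5|556 73.5|560 73.7|564 72.9|568 73.1|572 72.3|576 72.9|580 73.1|584 73.5|588 73.3|592 73.1|596 72.8|600 73.1|604 74.1|608 74.7|612 76.4|616 79.9|620 81.0|
```

```bash
python3 - <<'E'
from h import *
movep(np.array([558,56,120.]),Rk); print(f())
print(movel([558,56,72.],max_speed=40,guard=4),f())
z=read_state()["eef_pos"][2]
if z<86:
    movel([558,56,z+2.5]); 
    print(movel([574,56,z+2.5],max_speed=40,guard=5),f()); a=read_state()["eef_pos"][0]
    print(movel([a-26,56,z+2.5],max_speed=40,guard=5),f()); b=read_state()["eef_pos"][0]
    print("centre",(a+b)/2,"play",a-b); movel([(a+b)/2,56,z+2.5]); print(f())
E
```

```text
(20.52, array([557.4,  56.9, 119.1]), array([ 0.3,  0.3, -1.2]), 15.3, array([ 0.26,  0.65, -0.66,  1.84,  0.52,  0.84, -0.67]))
True (21.43, array([557.8,  56.3,  80.3]), array([1.1, 0. , 4.1]), 15.6, array([ 0.23,  0.7 , -0.63,  1.86,  0.57,  0.77, -0.71]))
True (22.0, array([566.1,  55.9,  82.1]), array([-2.1,  0.6, -1. ]), 15.1, array([ 0.23,  0.71, -0.63,  1.84,  0.57,  0.79, -0.69]))
True (22.48, array([549.5,  56.1,  82.9]), array([ 6.2,  0.5, -1.5]), 15.4, array([ 0.24,  0.69, -0.63,  1.88,  0.57,  0.76, -0.71]))
centre 557.8224395524813 play 16.557027868193245
(22.73, array([557.7,  56. ,  82.8]), array([-0.9, -0.3, -1.7]), 15.0, array([ 0.24,  0.7 , -0.63,  1.86,  0.57,  0.78, -0.7 ]))
```

The lane centre is confirmed by touch at x=557.8 with 16.5 mm play against 16 expected. Now the sweep.

```bash
python3 - <<'E'
from h import *
print(movel([557.8,56,81.6],max_speed=30),f())
for y in(-60,-130,-166): print(movel([557.8,y,81.6],max_speed=70,guard=25),f())
print(movel([557.8,-120,81.8],max_speed=150),f())
movel([557.8,-110,190.],max_speed=250); movel([500,80,190.],max_speed=300)
c=camera("top"); np.savez("top4.npz",**{k:np.array(v) for k,v in c.items()})
d=camera("side"); np.savez("side4.npz",**{k:np.array(v) for k,v in d.items()})
for n,c in(("top",c),("side",d)):
    P=pts(c); H,S,V=cv2.split(cv2.cvtColor(c["image"],cv2.COLOR_BGR2HSV)); Z=P[...,2]
    lane=(P[...,0]>512)&(P[...,0]<604)&(P[...,1]>-186)&(P[...,1]<30)
    print(n,"lane px",(lane&(Z>62)).sum(),"high",(lane&(Z>84)&(Z<110)).sum(),"white",(lane&(S<45)&(V>150)&(Z>60)&(Z<110)).sum())
    w=(P[...,0]>500)&(P[...,0]<612)&(P[...,1]>-310)&(P[...,1]<-188)&(Z<68)
    m=(w&(Z>14)&(Z<66)).astype(np.uint8); print("well z pct",np.percentile(Z[w],[5,25,50,75,95,99]).round(0),w.sum())
    for x in range(505,612,13): print([int(np.median(Z[k])) if (k:=(abs(P[...,0]-x)<7)&(abs(P[...,1]-y)<7)).any() else -1 for y in range(-150,-315,-13)])
print(f())
E
```

```text
False (22.98, array([557.4,  56. ,  81.4]), array([-0.2, -0.2, -1.1]), 15.2, array([ 0.24,  0.7 , -0.63,  1.86,  0.57,  0.77, -0.7 ]))
False (24.78, array([557.9, -59.7,  81.6]), array([ 0.6,  0.4, -1.6]), 15.1, array([ 0.44,  0.7 , -0.63,  1.86,  0.57,  0.77, -0.5 ]))
False (25.93, array([ 557.8, -130.3,   81.7]), array([ 0.6, -2.9,  4.1]), 15.2, array([ 0.56,  0.71, -0.63,  1.83,  0.57,  0.79, -0.37]))
False (26.6, array([ 557.7, -167.1,   81.7]), array([ 0.1, -3.3,  5.4]), 15.3, array([ 0.62,  0.73, -0.63,  1.8 ,  0.57,  0.81, -0.3 ]))
False (27.06, array([ 557.8, -119.9,   81.7]), array([0.7, 2.2, 2.4]), 14.9, array([ 0.54,  0.71, -0.63,  1.83,  0.57,  0.79, -0.38]))
top lane px 717 high 0 white 0
well z pct [ 3.  9. 24. 38. 62. 67.] 926
[57, 72, 67, 69, 27, 62, 63, 44, 67, 61, 27, 66, 65]
[69, 70, 70, 68, 32, 30, 31, -1, -1, -1, -1, -1, 70]
[69, 72, 70, 67, 24, 29, 31, 24, 9, 11, 9, 8, 70]
[69, 69, 69, 44, 30, 32, 27, 33, 24, 12, 8, 8, 12]
[70, 70, 68, 56, 36, 37, 29, 39, 36, 31, 8, 7, 7]
[70, 69, 70, 66, 25, 26, 13, 25, 32, 14, 9, 8, 12]
[70, 71, 70, 62, 31, 34, 9, 8, 10, 7, 8, 8, 10]
[71, 70, 69, 64, 30, 32, 7, 10, 7, 7, 8, 7, 14]
[75, 76, 70, 59, 46, 51, 39, 42, 43, 44, 47, 48, 58]
side lane px 535 high 0 white 0
well z pct [ 3. 31. 43. 51. 63. 66.] 81
[38, 27, 29, 21, 28, 44, 37, 21, 33, 36, 50, 34, 70]
[72, 73, 73, 72, -1, -1, -1, -1, -1, -1, -1, -1, 64]
[73, 73, 73, 71, -1, -1, -1, -1, -1, -1, -1, -1, 53]
[73, 73, 74, 72, -1, -1, -1, -1, -1, -1, -1, 52, 50]
[70, 73, 73, 70, -1, -1, -1, -1, 43, 40, -1, -1, 49]
[73, 73, 73, 73, -1, -1, -1, -1, 42, 45, -1, -1, 50]
[73, 73, 74, 72, -1, -1, -1, -1, -1, -1, -1, -1, 57]
[74, 73, 72, 71, -1, -1, -1, -1, -1, -1, -1, -1, 27]
[76, 72, 74, 70, -1, -1, 57, 59, 48, 44, 37, 30, -1]
(28.55, array([500. ,  78.8, 189.5]), array([-0.3,  0.7, -1.2]), 15.1, array([ 0.31,  0.48, -0.77,  1.92,  0.42,  0.91, -0.67]))
```

The lane is empty in both views, and lumps about 30 mm high lie in the pan. Now I lay the rake back where it stood.

```bash
python3 - <<'E'
from h import *
movep(np.array([404,240,120.]),Rk)
movel([404,240,20.],max_speed=150)
print(movel([404,240,9.],max_speed=25,guard=4),f())
open_gripper(); print(f())
movel([404,240,140.],max_speed=120); movep(np.array([300,500,260.]),Rk); print(f()); wait(.3)
c=camera("top"); P=pts(c); Z=P[...,2]; np.savez("top5.npz",**{k:np.array(v) for k,v in c.items()})
for (lo,hi) in((12,70),(34,60)):
    R=np.zeros(Z.shape,bool); R[205:252,183:247]=1
    m=(R&(Z>lo)&(Z<hi)).astype(np.uint8); m=cv2.morphologyEx(m,cv2.MORPH_OPEN,np.ones((2,2))); n,l,st,ce=cv2.connectedComponentsWithStats(m); k=1+np.argmax(st[1:,4]); print("rake",lo,st[k],mask_rect(c,l==k,40)[0])
I=c["image"]; g=I[215:262,337:390]; w=(P[...,0]>510)&(P[...,0]<606)&(P[...,1]>-308)&(P[...,1]<-190)&(Z>18)&(Z<60)
H,S,V=cv2.split(cv2.cvtColor(I,cv2.COLOR_BGR2HSV))
m=(w&(S<40)&(V>215)).astype(np.uint8); n,l,st,ce=cv2.connectedComponentsWithStats(m); print("well blobs",[(int(a),b.round(0).tolist()) for a,b in zip(st[1:,4],ce[1:]) if a>5])
hgt=(P[...,0]>350)&(P[...,0]<510)&(P[...,1]>-530)&(P[...,1]<-340)&(S<60)&(V>150); print("lid",mask_rect(c,hgt,12)[0],np.percentile(Z[hgt],[3,50,97]).round(0))
d=camera("side"); np.savez("side5.npz",**{k:np.array(v) for k,v in d.items()})
# changes of bystanders versus first picture
o=dict(np.load("top0.npz"))["image"]; df=cv2.absdiff(I,o).max(2)>60; n,l,st,ce=cv2.connectedComponentsWithStats(df.astype(np.uint8)); print([s.tolist() for s in st[1:] if s[4]>25])
o=dict(np.load("side0.npz"))["image"]; df=cv2.absdiff(d["image"],o).max(2)>60; n,l,st,ce=cv2.connectedComponentsWithStats(df.astype(np.uint8)); print([s.tolist() for s in st[1:] if s[4]>25])
E
```

```text
True (30.58, array([404.5, 239.9,  11.1]), array([ 0.4, -0.5,  4.2]), 15.1, array([-0.25,  0.72, -0.54,  2.12,  0.77,  0.51, -1.38]))
(31.27, array([404.1, 239.7,  11. ]), array([-0.5, -0.9,  0.2]), 85.3, array([-0.25,  0.72, -0.54,  2.12,  0.77,  0.51, -1.38]))
(33.66, array([301.1, 498.7, 259.2]), array([ 0.4, -0.9, -0.1]), 85.2, array([-0.57,  0.53, -0.82,  1.65,  0.42,  1.14, -1.5 ]))
rake 12 [239 214   9   6  32] ((473.9629211425781, 177.60704040527344), (35.61332702636719, 12.701791763305664), 89.45271301269531)Traceback (most recent call last):
  File "<stdin>", line 10, in <module>
    return _wrapfunc(a, 'argmax', axis=axis, out=out, **kwds)
    return bound(*args, **kwds)
ValueError: attempt to get argmax of an empty sequence
```

```bash
python3 - <<'E'
from h import *
goto_joints([-1.373,0.521,-0.036,1.599,0.021,1.021,-0.113]); print(f())
c=camera("top"); P=pts(c); Z=P[...,2]; I=c["image"]
R=np.zeros(Z.shape,bool); R[208:250,185:245]=1
for (lo,hi) in((12,70),(36,60)):
    m=(R&(Z>lo)&(Z<hi)).astype(np.uint8); m=cv2.morphologyEx(m,cv2.MORPH_OPEN,np.ones((2,2))); n,l,st,ce=cv2.connectedComponentsWithStats(m)
    if n>1: k=1+np.argmax(st[1:,4]); print("rake",lo,st[k],mask_rect(c,l==k,40)[0])
H,S,V=cv2.split(cv2.cvtColor(I,cv2.COLOR_BGR2HSV))
w=(P[...,0]>510)&(P[...,0]<606)&(P[...,1]>-308)&(P[...,1]<-190)&(Z>18)&(Z<60)
m=(w&(S<40)&(V>215)).astype(np.uint8); n,l,st,ce=cv2.connectedComponentsWithStats(m); print("well blobs",[(int(a),b.round(0).tolist()) for a,b in zip(st[1:,4],ce[1:]) if a>5])
h=(P[...,0]>350)&(P[...,0]<510)&(P[...,1]>-530)&(P[...,1]<-340)&(S<60)&(V>150); print("lid",mask_rect(c,h,12)[0],np.percentile(Z[h],[3,50,97]).round(0))
d=camera("side")
for n,x in(("top",I),("side",d["image"])):
    o=dict(np.load(n+"0.npz"))["image"]; df=cv2.absdiff(x,o).max(2)>60; k,l,st,ce=cv2.connectedComponentsWithStats(df.astype(np.uint8)); print(n,[s.tolist() for s in st[1:] if s[4]>15])
E
```

```text
(35.31, array([166.2, 602.7, 231.6]), array([-0.1,  0.2,  0.5]), 85.6, array([-1.37,  0.52, -0.04,  1.6 ,  0.02,  1.02, -0.11]))
rake 12 [193 217  46  27 322] ((411.3041076660156, 252.13973999023438), (163.38504028320312, 89.87251281738281), 79.75474548339844)
rake 36 [220 221  19  21 132] ((402.7423095703125, 189.85873413085938), (66.17330932617188, 68.183349609375), 46.12417984008789)
well blobs [(20, [355.0, 231.0]), (131, [355.0, 241.0])]
lid ((303.18927001953125, -409.8104553222656), (148.3068389892578, 378.46142578125), 88.51820373535156) [-870.   10.   20.]
top [[323, 209, 6, 6, 30], [307, 211, 7, 9, 36], [333, 215, 6, 5, 26], [337, 216, 48, 48, 692], [317, 221, 7, 9, 43], [331, 225, 7, 9, 44], [342, 258, 22, 11, 67], [367, 268, 54, 52, 1766]]
side [[291, 163, 31, 15, 304]]
```

The only changes from the first picture are the five pods gone from the lane, the well opened and the lid laid down. The rake stands where it was and the bystanders have not moved.

```bash
python3 -c "
from h import *
print(finish_job())"
```

```text
the job is handed in; nothing more can be done
None
```

I handed the job in at about 35 s of the 67 s allowed: the lid lies flat on the worktop at front right, the lane is clear with the pods in the well (I couldn't count all five there), the rake is back on its blade edge where it stood, and the mug, jug, cup, plate and tea box have not moved.

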